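# Unbolt the second door of the turbo test guard

### The arm

A 7-joint arm with a two-finger parallel gripper is mounted at the origin on the work surface. World frame = base frame: x ahead of the robot, y to its left, z up, the work surface at z = 0. Lengths are in mm, angles in rad, forces in N, time in s.
With the tool pointing down it reaches from about 400 to 875 mm from the base axis. Payload 4.4 kg.
Tool frame: the origin (TCP) lies where the fingers leave the gripper's body, on its centre line; the fingertips stand 73 mm ahead of it and the grasp point (between the pads) lies 54 mm ahead of it; z points along the fingers, y is the line along which they close (so a half turn about z gives the same grasp; the last joint's range is limited). The gripper opens to 85 mm and grips with 20 to 120 N. Pads are 22 mm wide; open, the fingers measure 114 mm over their backs; the gripper's body (76 mm by 85 mm) begins 54 mm behind the grasp point. The pads swing forward as they close: fully open they stand 13 mm farther back than shut.
Start: joints at [1.068, 0.628, 0.038, 1.517, -0.027, 0.996, -0.02], TCP at [275.003, -588.974, 303.913] pointing down, gripper open.
Joint ranges: [-3.06, 3.06], [-0.37, 2.12], [-1.25, 1.32], [0.18, 2.47], [-1.1, 4.24], [0.23, 1.98], [-2.94, 2.94]. Speed limits (rad/s): [2.57, 2.57, 3.14, 3.14, 3.14, 3.14, 3.14].

### API

Orientations are given as [roll, pitch, yaw] about the fixed x, y, z axes, in that order (R = Rz(yaw) Ry(pitch) Rx(roll)).
In Python, from cell import ctrl gives the robot as it stands.
- The arm moves only by the tool send_rows, never from a script. Its argument "rows" is a list that holds one entry, the list of rows, each a list of 6 numbers: the shift along the tool's x, y, z in cm, then the turn, a rotation vector about the tool's x, y, z in rad. In form: [[[tx, ty, tz, wx, wy, wz], ...]]. A call has 1 to 10 rows; each row is the pose to reach, as a shift and turn from the pose commanded when the call began, along the tool's axes at that moment; what a row does not reach only later rows make up. A row lasts 1/10 s, in which the tool goes at most 50 mm and 8.59 degrees, less where a joint would pass 70% of its speed; a pose out of reach is approached as far as the arm can. A call with a gripper value outside its range is refused whole. "grip" is the closure in counts, from 0 (fully open) to 255 (shut), set as the call begins (left out, the last holds). The fingers move at their own pace and stop on an object; the grip force is fixed at half the most. Time passes only in rows, so rows that repeat a pose let the fingers close. It gives the time, the measured TCP pose, the force, the opening and the grip force at its end, in the units of the state.
- ctrl.read_state(): the state, without advancing time (a new reading comes with each control period).
- ctrl.get_image(name): name is "scene" or "side" or "wrist"; returns a dict with "pixels" (480x640x3 uint8, red, green, blue), "fx", "fy", "cx", "cy" (pixels), "D" ([k1, k2, p1, p2, k3] as OpenCV has them; the pictures are not rectified), "extrinsics" (4x4, takes a point from camera to world coordinates); the wrist camera has in their place "mount" (4x4, takes a point from camera to tool coordinates, whose origin is the TCP and whose axes are the flange's). Camera axes: x right, y up, looking along -z (the intrinsics and any distortion apply to the point x, -y, -z); pixel columns grow to the right and rows downward; lengths in mm; the calibration is good to about 2 mm. A picture is of the moment at which its call begins: read the wrist's pose just before it. There is no depth.
- ctrl.finish_job(): hands the job in; it is judged then, once.
The state is a dict: "clock": time; "qpos": joint angles; "qd": joint speeds; "tau": joint torques, N m; "eef_pos": TCP position; "tool_rot": TCP orientation; "force": force on the tool from outside, world axes, zero at the start; "torque": the same for the moment, N m; "width": finger opening in mm; "gripper_force": force on a finger pad.
Only numpy, scipy, OpenCV 4.12 (cv2) and the standard library are available. Lean on these libraries where they do the work, as an engineer would, in place of code of your own. Each camera call takes 0.05 s, during which the arm holds its last target. There are 200 camera calls.

### The job

The guard round the turbo on the bench has a pair of doors: first swing the active door (the one whose hood overlaps the other door) wide open, to about a right angle, and leave it open. Then pull the flush bolt of the passive door all the way up, so that this door is free, and let go.

Things in the scene. Friction and masses are not known exactly. Their poses are not given: they have to be found in the camera images.
- active_pull (a point): On the axis of the active door's pull: upright steel bar, 10 mm thick, free upper end 195 mm above the bench, stem to the door at 115 mm; this point is at 172 mm. Axes turn with the door: +x through it into the guard, +y along it to its hinge, +z up. Door face 40 mm away in +x; vertical hinge axis 47 mm in +x and 125 mm in +y. Passive door has a like bar, 60 mm from its hinge: leave it.
- active_door (a joint): Opening of the active (robot's left) door, rad: 0 shut, 1.57 square, stop 1.75; may start a crack ajar. Swings towards the robot, clockwise from above, light friction 0.12 N m, stays put. Both doors: blue, 175 wide, 14 thick, tops 200 mm up. Its sheet hood starts 28 mm from the pull in -y, runs to 105 mm, z 128 to 203 mm, and covers the bolt knob from above and in front while shut.
- bolt_knob (a point): Middle of the flush bolt's knob, an upright steel cylinder 22 mm across, 30 mm tall, at 173 mm above the bench when home. It stands in the passive door's plane in a notch of its top corner: 30 mm to the meeting edge, 50 mm to the notch's wall, notch floor 125 mm above the bench. +x into the guard, +y along the doors to the active hinge. Nothing taller within 70 mm in x.
- bolt (a joint): Lift of the bolt, m: about 0 home (pin in the sill, passive door held), 0.035 fully up. Slides straight up, needs about 6 N, stays where it is left. The guard behind the doors is open on top.

How it is judged (in metres and radians):
On the way, in this order (a step that is already met when the one before it is completed fails the run):
1. the active door is swung open past 1.05 rad (60 degrees) while the bolt is still home (under 10 mm) (value of joint active_door above 1.05 rad and value of joint bolt below 0.01 m), for 0.1 s.
2. the bolt is then drawn up by more than 22 mm (value of joint active_door above 1.05 rad and value of joint bolt above 0.022 m), for 0.2 s.
At the end, for the whole second after the job is handed in: The active door stands open by more than 1.05 rad (60 degrees) and at rest, and the bolt stays up by more than 22 mm of its 35 mm travel (all of step 2 and velocity of joint active_door between -0.05 and 0.05 rad/s); the robot touches nothing.
It also fails if it takes over 45 s, if anything falls off the work surface, if the arm or the gripper's body presses on something with over 40 N, if the wrist force passes 120 N, or if a joint passes its speed limit or range.

## Working session

There is one attempt and no reset: what is moved stays moved. The work goes in short steps, Python scripts to look and compute and a tool call to move; the robot and the scene stay as the last step left them, time stands still between calls to the robot, and variables do not carry over. Pictures are saved under pics/ and viewed, at most 10 in all, crops included, and the job is handed in when it is done.

Besides the shell and the picture viewer there is one more tool, called after "Request:" by a JSON object that holds its "name" and its "arguments", one argument or row to a line. send_rows: Moves the arm, as the interface text tells. Its arguments: {"type":"object","properties":{"rows":{"type":"array","items":{"type":"array","items":{"type":"array","items":{"type":"number"}}}},"grip":{"type":"number"}},"required":["rows"]}

```bash
mkdir -p pics; ls
cat > h.py <<'E'
import numpy as np, cv2, pickle
from cell import ctrl
def grab(n,f):
    s=ctrl.read_state(); im=ctrl.get_image(n); im['state']=s
    cv2.imwrite('pics/'+f+'.png',im['pixels'][:,:,::-1]); pickle.dump(im,open(f+'.pkl','wb')); return im
def ray(im,u,v):
    K=np.array([[im['fx'],0,im['cx']],[0,im['fy'],im['cy']],[0,0,1]]);p=cv2.undistortPoints(np.array([[[u,v]]],float),K,np.array(im['D'],float))[0,0]
    E=np.array(im['extrinsics']); d=E[:3,:3]@np.array([p[0],-p[1],-1]); return E[:3,3],d/np.linalg.norm(d)
def onz(im,u,v,z):
    o,d=ray(im,u,v); return o+d*(z-o[2])/d[2]
def tri(a,b):
    (o,d),(q,e)=a,b; t=np.linalg.lstsq(np.c_[d,-e],q-o,rcond=None)[0]; A=o+t[0]*d;B=q+t[1]*e
    return (A+B)/2,np.linalg.norm(A-B)
E
python3 - <<'E'
from h import *
for n in ('scene','side'):
    im=grab(n,n+'0'); print(np.round(im['extrinsics'],2).tolist(),im['fx'])
s=ctrl.read_state(); print(s)
a=cv2.imread('pics/scene0.png');b=cv2.imread('pics/side0.png')
E
```

```text
pics
[[-0.01, -0.59, 0.81, 1080.26], [1.0, -0.01, -0.0, 54.49], [0.01, 0.81, 0.59, 511.24], [0.0, 0.0, 0.0, 1.0]] 526.7018970481276
[[-0.81, 0.4, -0.43, 204.94], [-0.58, -0.53, 0.61, 584.57], [0.01, 0.75, 0.67, 704.09], [0.0, 0.0, 0.0, 1.0]] 623.0445403623779
{'clock': 0.1, 'qpos': array([ 1.0682064 ,  0.62922707,  0.03844228,  1.51828064, -0.02698058,
        0.99631934, -0.01999828]), 'qd': array([ 0.00040246,  0.00014878, -0.00014812, -0.00159476, -0.00030331,
        0.00158891, -0.00133883]), 'tau': array([ 4.35157417e-03, -5.64533758e+01,  1.23143032e+00, -1.93974245e+01,
        1.14532054e-02,  5.38291672e-03,  4.18191621e-05]), 'eef_pos': array([ 274.80807332, -588.55752763,  303.09408238]), 'tool_rot': array([-3.13987643e+00,  3.11815285e-05,  4.36803963e-01]), 'force': array([0.57658256, 0.87022801, 0.69593375]), 'torque': array([-0.01069583,  0.02426487, -0.01501723]), 'gripper_force': 0.0, 'width': 85.26574744865763}
```

View pics/scene0.png

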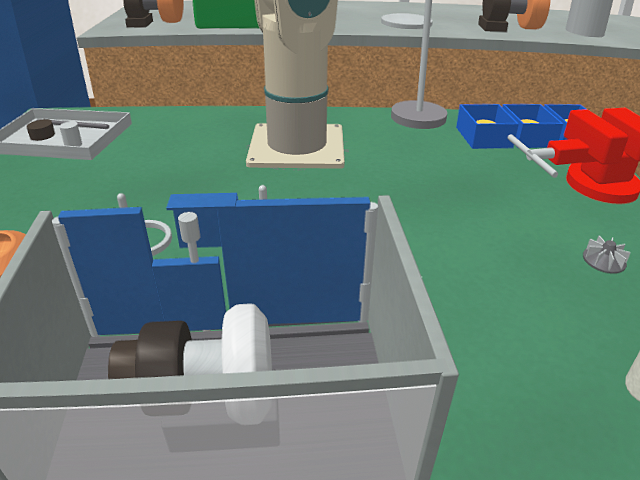

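View pics/side0.png

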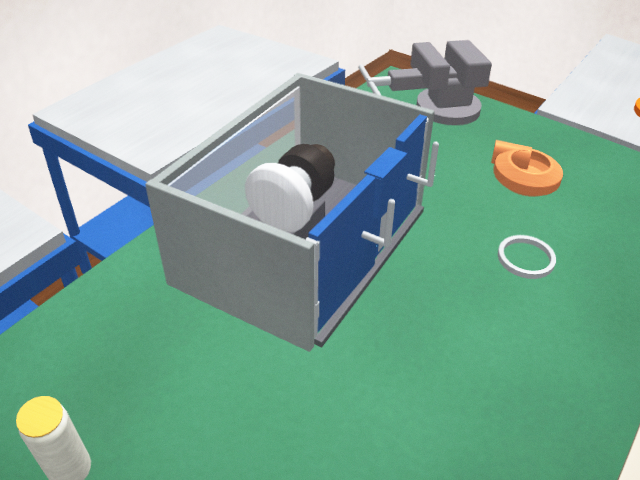

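The scene view looks from behind the guard. The knob is at about (190,227), the active bar's tip at (263,188) and the hood at (168–237, 195–207). The active door's top edge runs (237,200)–(369,200). In the side view the active bar's tip is at (391,203) and the passive bar's tip is at (435,146).

Run:
```python
from h import *
a=pickle.load(open('scene0.pkl','rb'));b=pickle.load(open('side0.pkl','rb'))
for n,p,q in (('act',(263,188),(391,203)),('pas',(121,197),(435,146))):
    print(n,tri(ray(a,*p),ray(b,*q)),onz(a,*p,195),onz(b,*q,195))
print('knobtop z188',onz(a,189,216,188),'mid',onz(a,189.5,227,173))
print('door top back edge z200',onz(a,369,203,200),onz(a,240,206,200),onz(a,142,212,200),onz(a,62,219,200))
print('side door top', onz(b,318,240,200),onz(b,372,182,200),onz(b,400,147,200),onz(b,425,122,200))
x=cv2.imread('pics/scene0.png')[170:270,40:400];y=cv2.imread('pics/side0.png')[100:260,300:460]
x=cv2.resize(x,(800,222),interpolation=cv2.INTER_CUBIC);y=cv2.resize(y,(370,370),interpolation=cv2.INTER_CUBIC)
o=np.zeros((600,800,3),np.uint8);o[:222]=x;o[226:596,:370]=y;cv2.imwrite('pics/c.png',o)
```

```text
act (array([520.84612753, -15.22956151, 188.99870993]), np.float64(0.21265473894216738)) [531.411389   -13.84287776 195.        ] [517.17723999  -8.39482608 195.        ]
pas (array([ 542.89789238, -185.34177986,  187.26134322]), np.float64(1.4459657616033883)) [ 554.69032661 -180.44485709  195.        ] [ 537.61646972 -172.56487184  195.        ]
knobtop z188 [583.81820024 -93.34213128 188.        ] mid [583.89343364 -94.76027093 173.        ]
door top back edge z200 [571.00829275 110.1461528  200.        ] [580.73265572 -34.69603045 200.        ] [ 594.95854034 -142.40039861  200.        ] [ 610.2295083  -229.41012363  200.        ]
side door top [547.38830524 115.95483378 200.        ] [560.1837847  -27.62074097 200.        ] [ 575.23145555 -129.62609217  200.        ] [ 581.34689335 -219.37295689  200.        ]
```

View pics/c.png

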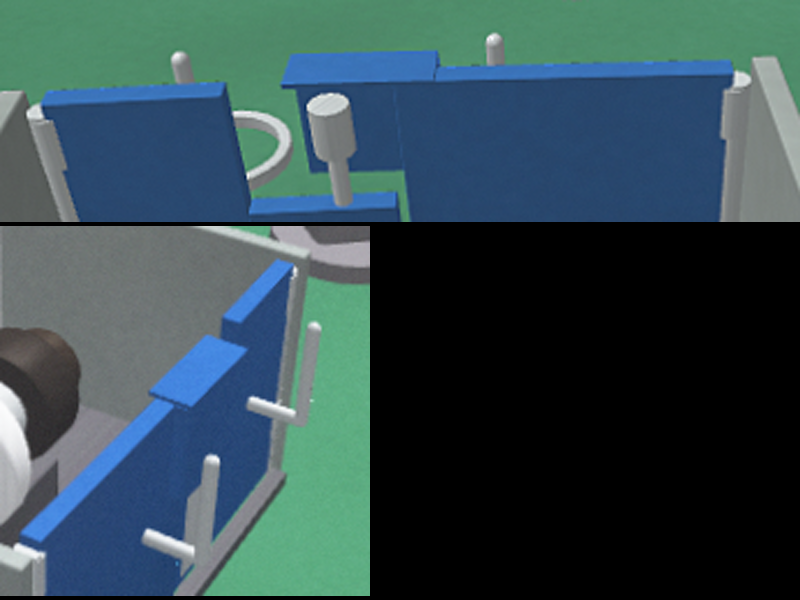

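The crop gives better pixels for the bar tips: scene (262.3,185) and side (391.7,199). The knob's top centre is at scene (187.6,215.5). The door's top strip is clear.

Run:
```python
from h import *
a=pickle.load(open('scene0.pkl','rb'));b=pickle.load(open('side0.pkl','rb'))
S=lambda u,v:(40+u*.45,170+v*.45); T=lambda u,v:(300+u*.4324,100+(v-226)*.4324)
for n,p,q in (('act',S(494,34),T(212,456)),('pas',S(180,53),T(315,323))):
    print(n,tri(ray(a,*p),ray(b,*q)),onz(a,*p,195),onz(b,*q,195))
print('knobtop',onz(a,*S(329,101),188))
for p in ((733,62),(437,70),(733,75),(437,82),(45,92),(222,84),(45,104),(225,97)): print('sc',p,onz(a,*S(*p),200))
for p in ((165,400),(22,533),(35,543),(185,405),(277,262),(293,266),(224,318),(240,322)): print('sd',p,onz(b,*T(*p),200))
for p in ((438,53),(438,67),(292,55),(284,85)): print('hood',p,onz(a,*S(*p),203))
for p in ((150,392),(189,405),(208,337),(247,348)): print('hood sd',p,onz(b,*T(*p),203))
```

```text
act (array([521.3420573 , -16.26356624, 193.58388039]), np.float64(1.509945568489148)) [524.90823994 -15.31180957 195.        ] [520.55567001 -15.70528954 195.        ]
pas (array([ 542.65513664, -185.4107886 ,  193.05004426]), np.float64(1.9639388994323215)) [ 547.41619911 -182.7870482   195.        ] [ 541.67920072 -184.2063099   195.        ]
knobtop [582.6949236  -94.67161175 188.        ]
sc (733, 62) [559.76208016 111.91360196 200.        ]
sc (437, 70) [571.17336907 -39.76449647 200.        ]
sc (733, 75) [572.60291942 110.99649141 200.        ]
sc (437, 82) [582.69721385 -38.19568442 200.        ]
sc (45, 92) [ 594.74194145 -237.99600348  200.        ]
sc (222, 84) [ 586.26893969 -147.31286717  200.        ]
sc (45, 104) [ 605.8334382  -233.31872447  200.        ]
sc (225, 97) [ 598.33740318 -142.28471591  200.        ]
sd (165, 400) [569.72692157 -40.84649944 200.        ]
sd (22, 533) [564.09977333 111.16400778 200.        ]
sd (35, 543) [553.52535434 113.61917712 200.        ]
sd (185, 405) [557.18398075 -43.77010785 200.        ]
sd (277, 262) [ 598.20974037 -232.43660701  200.        ]
sd (293, 266) [ 586.49740182 -234.57368075  200.        ]
sd (224, 318) [ 589.55882208 -144.45676981  200.        ]
sd (240, 322) [ 578.58602049 -146.69032421  200.        ]
hood (438, 53) [559.25431804 -40.63099525 203.        ]
hood (438, 67) [573.15995957 -38.7439407  203.        ]
hood (292, 55) [ 562.38452662 -116.46374889  203.        ]
hood (284, 85) [ 591.54655486 -113.53564855  203.        ]
hood sd (150, 392) [579.44528341 -38.73478982 203.        ]
hood sd (189, 405) [553.15839191 -41.49944817 203.        ]
hood sd (208, 337) [ 583.5883048  -113.71302606  203.        ]
hood sd (247, 348) [ 556.94080359 -117.91769577  203.        ]
```

Request:
{"name": "send_rows", "arguments": {
  "rows": [
    [[23,-20,0,0,0,-1.4],[23,-20,0,0,0,-1.4],[23,-20,0,0,0,-1.4],[23,-20,0,0,0,-1.4],[23,-20,0,0,0,-1.4],[23,-20,0,0,0,-1.4],[23,-20,0,0,0,-1.4],[23,-20,0,0,0,-1.4],[23,-20,0,0,0,-1.4],[23,-20,0,0,0,-1.4]]
  ]
}}

```text
clock: 1.1
eef_pos: [398.6, -310.2, 303.7]
tool_rot: [-3.141, -0.001, 1.841]
force: [-0.2, 0.0, 0.3]
width: 84.9
gripper_force: 0.0
```

Run:
```python
from h import *
s=ctrl.read_state();print({k:np.round(s[k],3) for k in('clock','qpos','eef_pos','tool_rot','force')})
p=np.array([521.5,-15.7,303.9]); R=cv2.Rodrigues(np.array([0,0,s['tool_rot'][2]]))[0]@np.diag([1,-1,-1])
print(R.T@(p-s['eef_pos'])/10, 'wz',-(0.049+np.pi-s['tool_rot'][2]))
```

```text
{'clock': np.float64(1.1), 'qpos': array([ 0.865,  0.442, -0.366,  1.908,  0.209,  0.83 ,  0.66 ]), 'eef_pos': array([ 398.649, -310.21 ,  303.65 ]), 'tool_rot': array([-3.141e+00, -1.000e-03,  1.841e+00]), 'force': array([-0.244,  0.041,  0.273])}
[ 2.50952778e+01  1.97107591e+01 -2.49950713e-02] wz -1.3491903987784566
```

Request:
{"name": "send_rows", "arguments": {
  "rows": [
    [[25.1,19.7,0,0,0,-1.35],[25.1,19.7,0,0,0,-1.35],[25.1,19.7,0,0,0,-1.35],[25.1,19.7,0,0,0,-1.35],[25.1,19.7,0,0,0,-1.35],[25.1,19.7,0,0,0,-1.35],[25.1,19.7,0,0,0,-1.35],[25.1,19.7,0,0,0,-1.35],[25.1,19.7,0,0,0,-1.35],[25.1,19.7,0,0,0,-1.35]]
  ]
}}

```text
clock: 2.1
eef_pos: [522.7, -16.4, 303.4]
tool_rot: [3.141, -0.001, -3.096]
force: [-0.0, -0.1, 0.9]
width: 85.3
gripper_force: 0.0
```

```bash
cat >> h.py <<'E'
def wext(im):
    s=im['state'];r,p,y=s['tool_rot'];f=lambda v:cv2.Rodrigues(np.array(v,float))[0]
    T=np.eye(4);T[:3,:3]=f([0,0,y])@f([0,p,0])@f([r,0,0]);T[:3,3]=s['eef_pos'];im['extrinsics']=T@np.array(im['mount']);return im
E
python3 - <<'E'
from h import *
im=grab('wrist','w1');s=im['state'];print({k:np.round(s[k],3) for k in('clock','qpos','eef_pos','tool_rot','force')});print(np.round(im['mount'],2))
E
```

```text
{'clock': np.float64(2.1), 'qpos': array([ 0.478,  0.538, -0.748,  1.856,  0.45 ,  0.926,  1.139]), 'eef_pos': array([522.689, -16.42 , 303.379]), 'tool_rot': array([ 3.141e+00, -1.000e-03, -3.096e+00]), 'force': array([-0.045, -0.106,  0.895])}
[[ -0.     0.95   0.32  80.49]
 [  1.    -0.     0.     1.28]
 [  0.     0.32  -0.95 -70.37]
 [  0.     0.     0.     1.  ]]
```

View pics/w1.png

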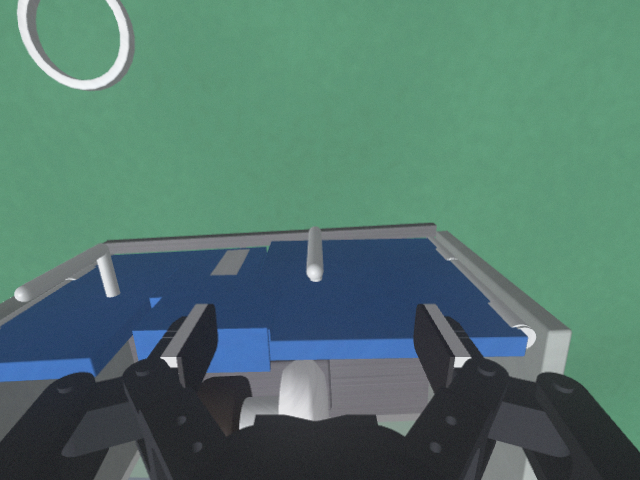

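The wrist view shows the bar's tip at (315,271), between the fingers, and the hinge pin's top at (527,333).

Run:
```python
from h import *
im=wext(pickle.load(open('w1.pkl','rb')))
for n,p,z in (('bar',(315,271),192),('barbase',(315,233),115),('hinge',(527,333),200),('door',(271,358),200),('doorback',(271,340),200),('doorR',(524,337),200),('pbar',(105,257),192)): print(n,onz(im,*p,z))
```

```text
bar [522.54237103 -15.35013431 192.        ]
barbase [523.89548146 -15.34098045 115.        ]
hinge [552.56037926 109.87324775 200.        ]
door [577.11441833 -39.35681791 200.        ]
doorback [564.47366527 -39.43553289 200.        ]
doorR [555.33471273 108.77242056 200.        ]
pbar [ 519.30306229 -134.377353    192.        ]
```

Request:
{"name": "send_rows", "arguments": {
  "rows": [
    [[0,-0.1,2,0,0,0],[0,-0.1,4,0,0,0],[0,-0.1,5.5,0,0,0],[0,-0.1,6.5,0,0,0],[0,-0.1,7.2,0,0,0],[0,-0.1,7.6,0,0,0],[0,-0.1,7.6,0,0,0]]
  ]
}}

```text
clock: 2.85
eef_pos: [522.9, -17.5, 227.8]
tool_rot: [-3.142, -0.0, -3.097]
force: [-0.2, 0.1, -0.3]
width: 85.9
gripper_force: 0.0
```

Request:
{"name": "send_rows", "arguments": {
  "rows": [
    [[0,0,0,0,0,0],[0,0,0,0,0,0],[0,0,0,0,0,0],[0,0,0,0,0,0],[0,0,0,0,0,0],[0,0,0,0,0,0],[0,0,0,0,0,0],[0,0,0,0,0,0]]
  ],
  "grip": 255
}}

```text
clock: 3.65
eef_pos: [523.2, -17.0, 228.2]
tool_rot: [3.141, 0.001, -3.096]
force: [0.7, 1.3, 2.1]
width: 8.6
gripper_force: 58.4
```

Request:
{"name": "send_rows", "arguments": {
  "rows": [
    [[0.6,0.25,0,0,0,0.05],[1.22,0.53,0,0,0,0.1],[2.39,1.18,0,0,0,0.2],[3.48,1.95,0,0,0,0.3],[3.48,1.95,0,0,0,0.3]]
  ]
}}

```text
clock: 4.15
eef_pos: [486.0, 0.7, 228.2]
tool_rot: [-3.14, -0.001, 2.888]
force: [-0.9, -1.0, 3.9]
width: 8.2
gripper_force: 59.8
```

Run:
```python
from h import *
s=ctrl.read_state();print({k:np.round(s[k],3) for k in('clock','qpos','eef_pos','tool_rot','force','torque')})
```

```text
{'clock': np.float64(4.15), 'qpos': array([ 0.342,  0.569, -0.586,  2.031,  0.493,  0.683,  0.754]), 'eef_pos': array([486.04 ,   0.739, 228.175]), 'tool_rot': array([-3.140e+00, -1.000e-03,  2.888e+00]), 'force': array([-0.881, -1.044,  3.913]), 'torque': array([ 0.007,  0.154, -0.05 ])}
```

Request:
{"name": "send_rows", "arguments": {
  "rows": [
    [[1.22,0.53,0,0,0,0.1],[2.39,1.18,0,0,0,0.2],[3.48,1.95,0,0,0,0.3],[4.5,2.82,0,0,0,0.4],[5.42,3.78,0,0,0,0.5],[6.24,4.84,0,0,0,0.6],[6.95,5.97,0,0,0,0.7],[7.54,7.16,0,0,0,0.8],[8.01,8.41,0,0,0,0.9],[8.01,8.41,0,0,0,0.9]]
  ]
}}

```text
clock: 5.15
eef_pos: [428.2, 102.7, 228.1]
tool_rot: [-3.135, -0.0, 1.99]
force: [-9.4, -0.1, 16.1]
width: 7.8
gripper_force: 61.5
```

Run:
```python
from h import *
s=ctrl.read_state();print({k:np.round(s[k],3) for k in('clock','qpos','eef_pos','tool_rot','force','torque')})
```

```text
{'clock': np.float64(5.15), 'qpos': array([-0.071,  0.478, -0.317,  2.148,  0.273,  0.56 , -0.17 ]), 'eef_pos': array([428.156, 102.677, 228.069]), 'tool_rot': array([-3.135, -0.   ,  1.99 ]), 'force': array([-9.392, -0.076, 16.106]), 'torque': array([-0.02 ,  1.671, -0.087])}
```

Request:
{"name": "send_rows", "arguments": {
  "rows": [
    [[1.25,0.43,-0.05,0,0,0.1],[2.45,1.04,-0.05,0,0,0.2],[3.22,1.57,-0.05,0,0,0.27],[3.22,1.57,-0.05,0,0,0.27],[3.22,1.57,-0.05,0,0,0.27]]
  ]
}}

```text
clock: 5.65
eef_pos: [430.6, 138.1, 228.1]
tool_rot: [-3.137, 0.001, 1.721]
force: [-5.9, 1.2, 6.3]
width: 8.5
gripper_force: 60.4
```

Request:
{"name": "send_rows", "arguments": {
  "rows": [
    [[0,0,0,0,0,0],[0,0,0,0,0,0],[0,0,0,0,0,0],[0,0,0,0,0,0],[0,0,0,0,0,0],[0,0,0,0,0,0],[0,0,0,0,0,0],[0,0,0,0,0,0]]
  ],
  "grip": 90
}}

```text
clock: 6.45
eef_pos: [432.4, 137.8, 228.4]
tool_rot: [3.142, 0.0, 1.717]
force: [-0.2, -0.4, 0.0]
width: 55.0
gripper_force: 0.0
```

Run:
```python
from h import *
s=ctrl.read_state();print({k:np.round(s[k],3) for k in('clock','qpos','eef_pos','tool_rot','force','torque','width')})
im=grab('scene','s2')
```

```text
{'clock': np.float64(6.45), 'qpos': array([-0.203,  0.483, -0.233,  2.12 ,  0.203,  0.559, -0.437]), 'eef_pos': array([432.353, 137.795, 228.442]), 'tool_rot': array([3.142, 0.   , 1.717]), 'force': array([-0.22 , -0.421,  0.039]), 'torque': array([ 0.015,  0.006, -0.013]), 'width': np.float64(55.002)}
```

View pics/s2.png

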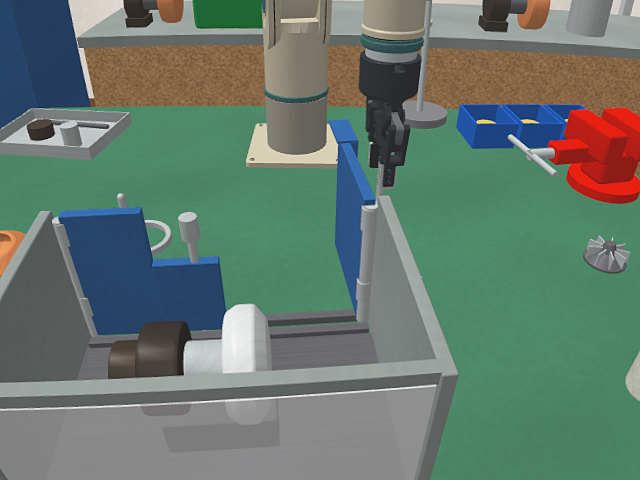

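The active door now stands at about 85°, the gripper has let go of it, and the knob shows at (189,218–240). Next I lift away and move over the knob.

Request:
{"name": "send_rows", "arguments": {
  "rows": [
    [[0,0,-3,0,0,0],[0,0,-7,0,0,0],[0,0,-9,0,0,0],[0,0,-9,0,0,0],[-5,2.3,-9,0,0,0],[-10,4.6,-9,0,0,0],[-15,6.9,-9,0,0,0],[-20,9.2,-9,0,0,0],[-25,11.5,-9,0,0,0],[-25,11.5,-9,0,0,0]]
  ]
}}

```text
clock: 7.5
eef_pos: [583.4, -98.1, 316.7]
tool_rot: [-3.14, 0.002, 1.711]
force: [-0.5, -0.1, -0.6]
width: 55.4
gripper_force: 0.0
```

Request:
{"name": "send_rows", "arguments": {
  "rows": [
    [[0,0,0,0,0,0],[0,0,0,0,0,0],[0,0,0,0,0,0]]
  ],
  "grip": 0
}}

```text
clock: 7.8
eef_pos: [581.7, -91.2, 317.7]
tool_rot: [-3.14, -0.001, 1.719]
force: [0.5, -0.2, 0.3]
width: 85.7
gripper_force: 0.0
```

Run:
```python
from h import *
im=grab('wrist','w3');s=im['state'];print({k:np.round(s[k],3) for k in('clock','qpos','eef_pos','tool_rot','force','width')})
b=grab('side','d3')['pixels'];
o=np.zeros((600,800,3),np.uint8);o[:480,:480]=im['pixels'][:,80:560];o[:380,480:800]=cv2.resize(b[80:270,280:440],(320,380));cv2.imwrite('pics/c3.png',o[:,:,::-1])
```

```text
{'clock': np.float64(7.8), 'qpos': array([ 0.253,  0.532, -0.225,  1.672,  0.138,  0.955,  0.126]), 'eef_pos': array([581.732, -91.188, 317.683]), 'tool_rot': array([-3.140e+00, -1.000e-03,  1.719e+00]), 'force': array([ 0.529, -0.161,  0.253]), 'width': np.float64(85.674)}
```

View pics/c3.png

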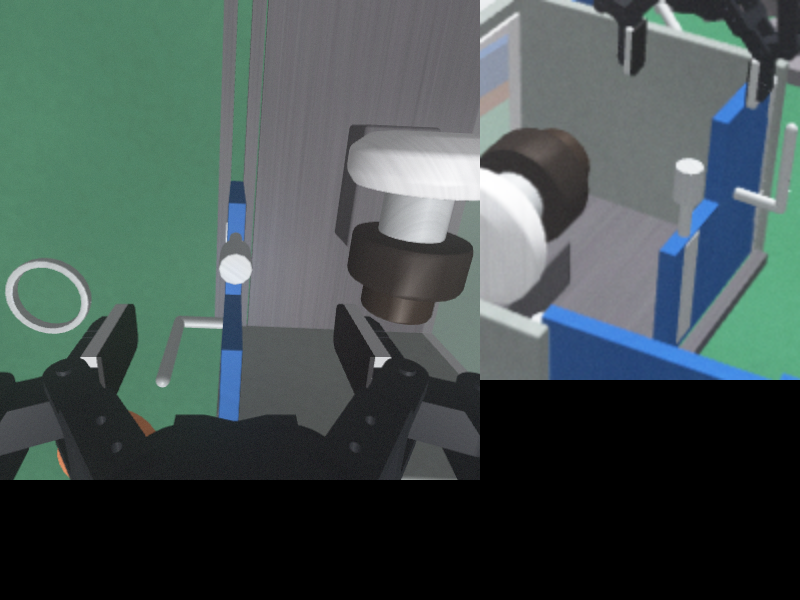

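In the wrist view the knob's top is at (315,269). In the side view it is at (385,162.5).

Run:
```python
from h import *
im=wext(pickle.load(open('w3.pkl','rb')));b=pickle.load(open('d3.pkl','rb'));a=pickle.load(open('s2.pkl','rb'))
print(onz(im,315,269,188),onz(b,385,162.5,188),onz(a,188,216,188),tri(ray(im,315,269),ray(b,385,162.5)))
print('door',onz(im,308,350,200),onz(im,308,418,200))
```

```text
[582.91768672 -95.85923139 188.        ] [579.98580614 -95.85132018 188.        ] [583.83744903 -94.48669827 188.        ] (array([582.15670608, -97.48655347, 186.01580729]), np.float64(2.2933842380133806))
door [ 586.06196934 -147.55877522  200.        ] [ 593.91895393 -202.71904211  200.        ]
```

Request:
{"name": "send_rows", "arguments": {
  "rows": [
    [[-0.43,0,2,0,0,0],[-0.43,0,4,0,0,0],[-0.43,0,6,0,0,0],[-0.43,0,7.5,0,0,0],[-0.43,0,8.5,0,0,0],[-0.43,0,9,0,0,0],[-0.43,0,9,0,0,0]]
  ]
}}

```text
clock: 8.6
eef_pos: [582.9, -96.6, 228.2]
tool_rot: [-3.141, -0.0, 1.718]
force: [0.1, 0.6, -0.0]
width: 85.2
gripper_force: 0.0
```

Request:
{"name": "send_rows", "arguments": {
  "rows": [
    [[0,0,0,0,0,0],[0,0,0,0,0,0],[0,0,0,0,0,0],[0,0,0,0,0,0],[0,0,0,0,0,0],[0,0,0,0,0,0],[0,0,0,0,0,0],[0,0,0,0,0,0]]
  ],
  "grip": 255
}}

```text
clock: 9.4
eef_pos: [582.5, -97.2, 228.9]
tool_rot: [-3.14, 0.0, 1.717]
force: [-1.9, -0.3, 5.9]
width: 20.6
gripper_force: 58.5
```

Request:
{"name": "send_rows", "arguments": {
  "rows": [
    [[0,0,-0.5,0,0,0],[0,0,-1,0,0,0],[0,0,-1.5,0,0,0],[0,0,-2,0,0,0],[0,0,-2.5,0,0,0],[0,0,-3,0,0,0],[0,0,-3.3,0,0,0],[0,0,-3.4,0,0,0],[0,0,-3.4,0,0,0],[0,0,-3.4,0,0,0]]
  ]
}}

```text
clock: 10.4
eef_pos: [582.6, -97.2, 262.6]
tool_rot: [-3.14, 0.0, 1.717]
force: [-4.1, -1.1, -0.5]
width: 20.2
gripper_force: 59.2
```

Run:
```python
from h import *
s=ctrl.read_state();print({k:np.round(s[k],3) for k in('clock','eef_pos','force','width')})
im=grab('side','d4');a=grab('scene','s4')['pixels']
o=np.zeros((400,800,3),np.uint8);o[:400,:400]=cv2.resize(im['pixels'][80:280,280:480],(400,400));o[:,400:]=cv2.resize(a[130:330,50:250],(400,400));cv2.imwrite('pics/c4.png',o[:,:,::-1])
```

```text
{'clock': np.float64(10.4), 'eef_pos': array([582.559, -97.238, 262.624]), 'force': array([-4.108, -1.148, -0.517]), 'width': np.float64(20.203)}
```

View pics/c4.png

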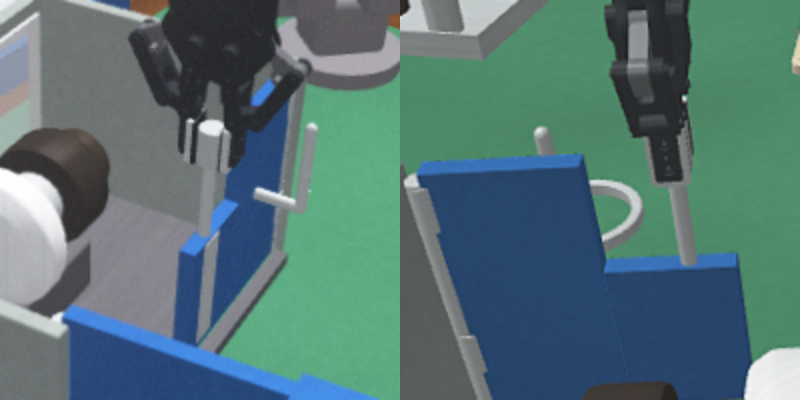

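The bolt is drawn up by about 34 mm, and the stem below the knob is clearly longer. Now I let go and retreat upward.

Request:
{"name": "send_rows", "arguments": {
  "rows": [
    [[0,0,0,0,0,0],[0,0,0,0,0,0],[0,0,0,0,0,0],[0,0,0,0,0,0],[0,0,0,0,0,0],[0,0,0,0,0,0],[0,0,0,0,0,0],[0,0,0,0,0,0]]
  ],
  "grip": 0
}}

```text
clock: 11.3
eef_pos: [583.2, -97.1, 262.4]
tool_rot: [3.142, 0.0, 1.717]
force: [-0.2, -0.1, -0.9]
width: 85.4
gripper_force: 0.0
```

Request:
{"name": "send_rows", "arguments": {
  "rows": [
    [[0,0,-2,0,0,0],[0,0,-5,0,0,0],[0,0,-8,0,0,0],[0,0,-10,0,0,0],[0,0,-10,0,0,0],[0,0,-10,0,0,0]]
  ]
}}

```text
clock: 11.9
eef_pos: [582.9, -97.1, 362.2]
tool_rot: [3.142, 0.0, 1.717]
force: [1.0, 0.6, -0.8]
width: 85.4
gripper_force: 0.0
```

Run:
```python
from h import *
s=ctrl.read_state();print({k:np.round(s[k],3) for k in('clock','eef_pos','force','width')})
grab('scene','s5')
```

```text
{'clock': np.float64(11.9), 'eef_pos': array([582.886, -97.112, 362.192]), 'force': array([ 1.018,  0.61 , -0.812]), 'width': np.float64(85.361)}
```

View pics/s5.png

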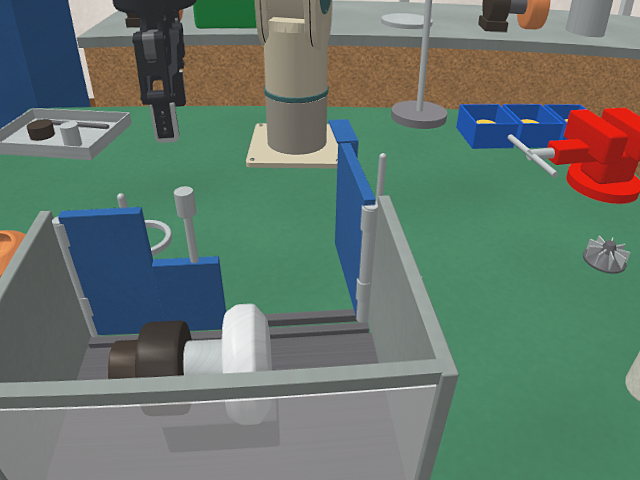

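The knob stays up, its top at (185,191) where it was at about 216 before. The active door is still open and the gripper is clear of everything.

```bash
python3 -c "from cell import ctrl;print(ctrl.finish_job())"
```

```text
the job is handed in; nothing more can be done
None
```

The active door stands open at about 85°, the passive door's flush bolt is up about 34 mm of its 35 mm travel (both estimated from tool positions and pictures), and the gripper is clear of everything; I handed the job in at about 12 s and it returned no verdict.

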